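# Index a swivel vice to its next notch

## Robot

A 6-joint arm with a two-finger parallel gripper is mounted at the origin on the work surface. World frame = base frame: x ahead of the robot, y to its left, z up, the work surface at z = 0. Lengths are in m, angles in degrees, forces in N, time in s.
With the tool pointing down it reaches from about 0.35 to 0.8 m from the base axis. Payload 7.3 kg.
Tool frame: the origin (TCP) lies at the very end of the fingers, on their centre line; the grasp point (between the pads) lies env.hold_point_z behind it (env.hold_point_z is the distance from the TCP to the grasp point, in m); z points along the fingers, y is the line along which they close (so a half turn about z gives the same grasp; the last joint's range is limited). The gripper opens to 85 mm and grips with 20 to 120 N. Pads are 22 mm wide; open, the fingers measure 114 mm over their backs; the gripper's body (76 mm by 85 mm) begins 54 mm behind the grasp point. The pads swing forward as they close: fully open they stand 13 mm farther back than shut.
Start: joints at [-82.964, 19.595, 87.324, -0, 73.075, -8.365], TCP at [0.139, -0.506, 0.231] pointing down, gripper open.
Joint ranges: [-145.02, 145.02], [-44.19, 115.74], [2.07, 154.8], [-57.11, 237.11], [16.16, 152.29], [-177.93, 177.93]. Speed limits (degrees/s): [147.25, 147.25, 180, 180, 180, 180].

## Interface

Orientations are given as [roll, pitch, yaw] about the fixed x, y, z axes, in that order (R = Rz(yaw) Ry(pitch) Rx(roll)).
In Python, from station import monitor, optics, job, env gives the robot as it stands.
- The arm moves only by the tool carry_out, never from a script. Its argument "motion" is a list of rows, each an object with "slide": the shift along the tool's x, y, z in cm, a list of three; "delta_rot": the turn, a rotation vector about the tool's x, y, z in rad, a list of three; "jaw": the finger opening in cm, from 0 to 8.54. In form: [{"slide": [tx, ty, tz], "delta_rot": [rx, ry, rz], "jaw": jaw}, ...]. A call has 1 to 12 rows; each row shifts and turns the commanded pose from where the row before left it, along the tool's axes as they then stand; what a row does not reach is not made up. A row lasts 1/8 s, in which the tool goes at most 62.5 mm and 10.7 degrees, less where a joint would pass 70% of its speed; a pose out of reach is approached as far as the arm can. A call with a gripper value outside its range is refused whole. The fingers move at their own pace and stop on an object; "squeeze" is the grip in N (left out, the last holds). Time passes only in rows, so rows that do not move let the fingers close. It gives the time, the measured TCP pose, the force, the opening and the grip force at its end, in the units of the state.
- monitor.observe(): the state, without advancing time (a new reading comes with each control period).
- optics.get_image(name): name is "scene" or "top"; returns a dict with "frame" (400x640x3 uint8, red, green, blue), "fx", "fy", "cx", "cy" (pixels), "camera_from_world" (4x4, takes a point from world to camera coordinates). Camera axes: x right, y up, looking along -z (the intrinsics and any distortion apply to the point x, -y, -z); pixel columns grow to the right and rows downward; lengths in m; the calibration is good to about 2 mm. A picture is of the moment at which its call begins. There is no depth.
- job.sign_off(): hands the job in; it is judged then, once.
The state is a dict: "clock": time; "joint_pos": joint angles; "joint_vel": joint speeds; "effort": joint torques, N m; "ee_pos": TCP position; "eef_rot": TCP orientation; "ft_force": force on the tool from outside, world axes, zero at the start; "torque": the same for the moment, N m; "gripper_width": finger opening in m; "gripper_force": force on a finger pad.
Only numpy, scipy, OpenCV 4.12 (cv2) and the standard library are available. Lean on these libraries where they do the work, as an engineer would, in place of code of your own. Each camera call takes 0.05 s, during which the arm holds its last target. There are 200 camera calls.

## Task

Swing the small swivel vice on to its next notch, counter-clockwise seen from above: pull its spring index ring up until the pin is clear, turn the vice by the ring, and let the pin drop fully home in the first notch of the dark segment clamped on the base, not the second one, then let go. The segment is clamped wherever the last user wanted it, so feel for the notch, do not force or ram the pin against the steel, and leave the other things on the bench where they are.

Things in the scene. Friction and masses are not known exactly. Their poses are not given: they have to be found in the camera images.
- swivel_base: round blue base of the vice, 270 mm across, 20 mm high, bolted down. Origin: on the vertical swivel axis at bench level; z up; its -x points to the starting notch, 110 mm from the axis. On its rim, 97 to 125 mm from the axis, stands a steel rail whose level top is 34 mm above the bench, unbroken but for 13 mm wide notches.
- start_notch (a point): middle of the starting notch's mouth, at the rail's top. From here the rail runs counter-clockwise onto a dark segment, clamped elsewhere each time: its first notch (the goal) lies 0.70 to 1.05 rad round from this one, its second 0.50 rad farther. Those two are not listed: see them, or feel for them.
- vice_head (a joint): turn of the vice head (blue plate with arm and a low vice, up to 110 mm above the bench, an aluminium block clamped in it) about the vertical axis, rad: 0 at the starting notch, growing counter-clockwise from above, stop at 1.66. It takes about 2 N at the ring to turn, some 3.5 N with the pin riding on the rail, and stays where it is left.
- index_pin (a joint): lift of the spring index pin, m: 0 = home in a notch, 0.008 = on top of the rail, 0.016 = upper stop. Spring and weight pull it down with 6.5 N at 0, 10 N at 0.012. Its rounded nose is 10 mm wide along the turn, 1.5 mm play each side in a notch. Let go over the rail it rides on it, and springs down by itself on reaching a notch.
- ring_center (a point): centre of the steel pull ring on the index pin, 110 mm from the swivel axis, 88 mm above the bench when home. The ring stands upright in the plane through the axis: 36 mm across, 8 mm thick along the turn, hole 20 mm. From 22 mm below is a housing 26 mm wide on a 40 mm wide arm. It turns with the head and does not swivel by itself.
- spanner: loose steel spanner lying flat just to the right of the vice; a bystander
- screwdriver: loose screwdriver lying to the left of the vice; a bystander
- hammer: loose hammer lying to the right of the vice; a bystander
- pot: open steel pot, 80 mm wide, 90 mm tall, standing beside the vice; a bystander
- oil_can: closed tin, 64 mm wide, 110 mm tall, standing beside the vice; a bystander
- bearing: steel bearing ring, 52 mm wide, 15 mm thick, lying flat on the bench; a bystander
- offcut: wooden offcut 70 x 40 x 25 mm lying on the bench; a bystander

How it is judged (in metres and radians):
On the way, in this order (a step that is already met when the one before it is completed fails the run):
1. the index pin is pulled up clear of the starting notch before the vice is turned (value of joint index_pin above 0.0075 m and value of joint vice_head below 0.1 rad), for 0.05 s.
2. the vice is turned counter-clockwise off the starting notch with the pin up on or above the rail (value of joint index_pin above 0.006 m and value of joint vice_head above 0.2 rad), for 0.05 s.
At the end, for the whole second after the job is handed in: the index pin is fully home (within 2 mm of its lowest position) in the segment's first notch, that is with the vice head turned between 0.66 and 1.11 rad from the starting notch (the pin can only be home there in the first notch), and the head is at rest (value of joint index_pin below 0.002 m and value of joint vice_head between 0.66 and 1.11 rad and velocity of joint vice_head between -0.05 and 0.05 rad/s); the robot touches nothing.
It fails at once if the index pin is forced against the notched steel of the base with more than 40 N (contact force between index_pin and swivel_base above 40 N).
It fails at once if the index pin is forced against the notched segment with more than 40 N (contact force between index_pin and notch_segment above 40 N).
It fails at once if a bystander is pushed more than 30 mm (distance of any of spanner, screwdriver, hammer, pot, oil_can, bearing, offcut from where it was at the start of the episode above 0.03 m).
It also fails if it takes over 54 s, if anything falls off the work surface, if the arm or the gripper's body presses on something with over 40 N, if the wrist force passes 120 N, or if a joint passes its speed limit or range.

## Working session

There is one attempt and no reset: what is moved stays moved. The work goes in short steps, Python scripts to look and compute and a tool call to move; the robot and the scene stay as the last step left them, time stands still between calls to the robot, and variables do not carry over. Pictures are saved under pics/ and viewed, at most 10 in all, crops included, and the job is handed in when it is done.

Besides the shell and the picture viewer there is one more tool, called after ">>>" by a JSON object that holds its "fn" and its "kwargs", one argument or row to a line. carry_out: Moves the arm, as the interface text tells. Its arguments: {"type":"object","properties":{"motion":{"type":"array","items":{"type":"object","properties":{"slide":{"type":"array","items":{"type":"number"}},"delta_rot":{"type":"array","items":{"type":"number"}},"jaw":{"type":"number"}}}},"squeeze":{"type":"number"}},"required":["motion"]}

```bash
mkdir -p pics
python3 - <<'E'
from station import monitor, optics, job, env
import cv2,numpy as np
print(monitor.observe(), env.hold_point_z)
for n in("scene","top"):
    d=optics.get_image(n); cv2.imwrite(f"pics/{n}0.png",d["frame"][...,::-1])
    np.savez(f"{n}.npz",**{k:np.array(v) for k,v in d.items()})
    print({k:v for k,v in d.items() if k!="frame"})
E
```

```text
{'clock': 0.0, 'joint_pos': array([-8.29630545e+01,  1.96375423e+01,  8.73768442e+01,  3.11474759e-05,
        7.30746845e+01, -8.36596476e+00]), 'joint_vel': array([-0.05108057, -0.01147113,  0.04370506, -0.08464634, -0.06770572,
       -0.05516919]), 'effort': array([ 2.31082697e-03, -4.33666384e+01, -2.46011478e+01,  3.89611978e-05,
        7.79300026e-03,  1.08281247e-05]), 'ee_pos': array([ 0.13940819, -0.50574036,  0.2306183 ]), 'eef_rot': array([-1.79911881e+02, -1.29888768e-02,  1.54028912e+01]), 'ft_force': array([-0.23180019, -0.0161085 ,  0.14681384]), 'torque': array([ 0.0120353 , -0.00196286,  0.0343308 ]), 'gripper_force': 0.0, 'gripper_width': 0.08541182977621305} 0.0187
{'fx': 437.35486272612553, 'fy': 437.35486272612553, 'cx': 322.5471575827287, 'cy': 197.6911818165388, 'camera_from_world': array([[-0.76294862,  0.64642075, -0.00704401,  0.39869867],
       [-0.37752139, -0.43667763,  0.81657226,  0.14865754],
       [ 0.52477329,  0.62566194,  0.57720025, -1.72206218],
       [ 0.        ,  0.        ,  0.        ,  1.        ]])}
{'fx': 368.2159712211332, 'fy': 368.2159712211332, 'cx': 321.0996584543949, 'cy': 195.73290607940282, 'camera_from_world': array([[-2.20413465e-02, -9.99754467e-01, -2.27717415e-03,
        -4.48399101e-04],
       [ 9.95745179e-01, -2.21566893e-02,  8.94461823e-02,
        -5.25556716e-01],
       [-8.94746749e-02, -2.95970888e-04,  9.95989054e-01,
        -9.40693238e-01],
       [ 0.00000000e+00,  0.00000000e+00,  0.00000000e+00,
         1.00000000e+00]])}
```

View pics/scene0.png

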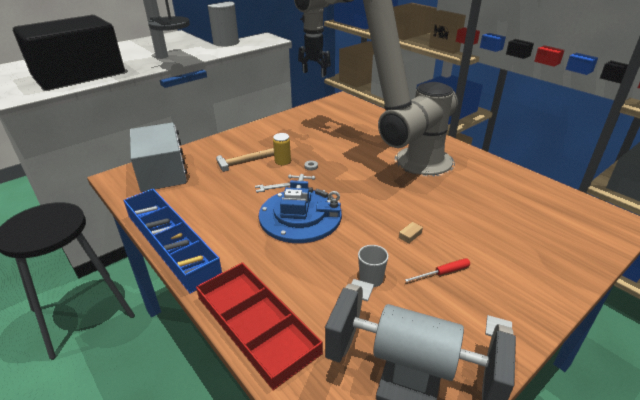

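View pics/top0.png

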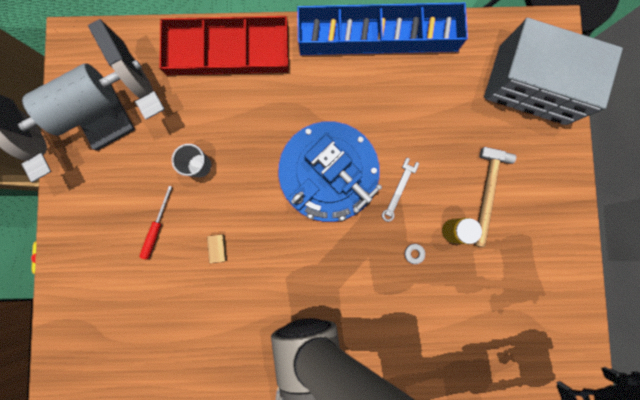

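The scene view has the vice at about (300,208), with its ring near (333,197). In the top view the base is centred near (329,171), so I'll enlarge that area.

```bash
python3 - <<'E'
import cv2,numpy as np
t=np.load("top.npz")["frame"][...,::-1];s=np.load("scene.npz")["frame"][...,::-1]
a=cv2.resize(t[115:230,270:390],None,fx=5,fy=5,interpolation=cv2.INTER_CUBIC)
cv2.imwrite("pics/t1.png",a)
b=cv2.resize(s[165:245,250:350],None,fx=7,fy=7,interpolation=cv2.INTER_CUBIC)
cv2.imwrite("pics/s1.png",b)
for n,f,z,r in(("top",t,.02,(270,115,390,230)),):
    d=np.load(n+".npz");hsv=cv2.cvtColor(f,cv2.COLOR_BGR2HSV)
    m=cv2.inRange(hsv,(95,120,40),(125,255,255));k=np.zeros_like(m);k[r[1]:r[3],r[0]:r[2]]=m[r[1]:r[3],r[0]:r[2]]
    c=max(cv2.findContours(k,0,cv2.CHAIN_APPROX_NONE)[0],key=cv2.contourArea)
    print(cv2.fitEllipse(cv2.convexHull(c)))
E
cat > h.py <<'E'
import numpy as np
def cast(n,u,v,z):
    d=np.load(n+".npz");T=d["camera_from_world"];R=T[:3,:3];o=-R.T@T[:3,3]
    r=R.T@np.array([(u-d["cx"])/d["fx"],-(v-d["cy"])/d["fy"],-1]);return o+r*(z-o[2])/r[2]
def proj(n,p):
    d=np.load(n+".npz");T=d["camera_from_world"];c=T[:3,:3]@np.array(p)+T[:3,3]
    return d["cx"]+d["fx"]*c[0]/-c[2], d["cy"]-d["fy"]*c[1]/-c[2]
E
```

```text
((328.4772033691406, 171.15316772460938), (99.05501556396484, 99.7904052734375), 103.19017028808594)
```

View pics/t1.png

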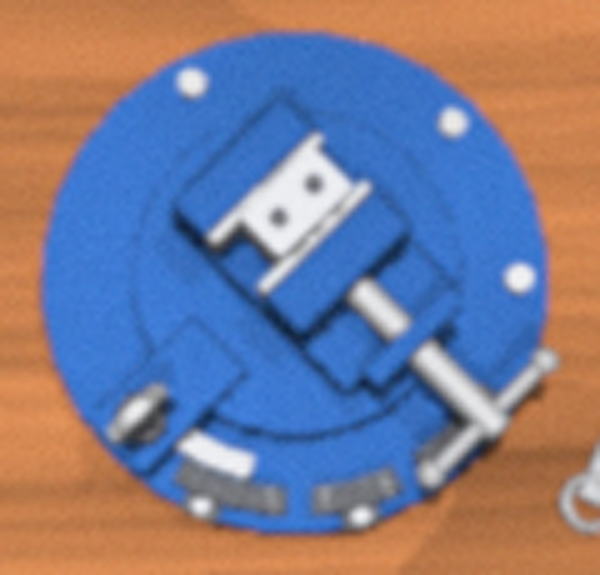

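View pics/s1.png

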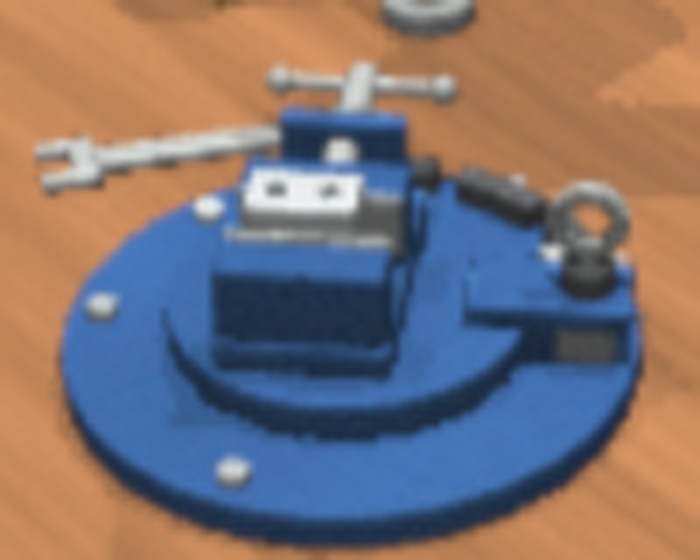

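The top crop shows the ring at about (140,413), i.e. pixel (298,197.6). The dark segment has gaps at about (300,500) and (408,468), i.e. pixels (330,215) and (351.6,208.6). In the scene crop the ring is at (588,217), i.e. pixel (334,196).

Run:
```python
from h import *
C=cast("top",328.48,171.15,.02);print("C",C)
R=cast("top",270+140/5,115+413/5,.09);S=cast("scene",250+588/7,165+217/7,.088)
for P in(R,S,cast("top",270+300/5,115+499/5,.034),cast("top",270+410/5,115+472/5,.034),cast("top",270+448/5,115+440/5,.034)):
    d=P-C;print(P.round(4),np.hypot(*d[:2]).round(4),np.degrees(np.arctan2(d[1],d[0])).round(2), np.arctan2(d[1],d[0]).round(3))
import cv2
# ring pixels in scene crop & top
```

```text
C [ 0.59054843 -0.03303296  0.02      ]
[0.5161 0.0443 0.09  ] 0.1073 133.91 2.337
[0.515  0.0476 0.088 ] 0.1105 133.13 2.324
[ 0.4746 -0.0339  0.034 ] 0.1159 -179.55 -3.134
[ 0.4873 -0.091   0.034 ] 0.1184 -150.67 -2.63
[ 0.5034 -0.1112  0.034 ] 0.117 -138.12 -2.411
```

>>> {"fn": "carry_out", "kwargs": {
  "motion": [
    {"slide": [4.24, -3.6, 0]},
    {"slide": [4.24, -3.6, 0]},
    {"slide": [4.24, -3.6, 0]},
    {"slide": [4.24, -3.6, 0]},
    {"slide": [4.24, -3.6, 0]},
    {"slide": [4.24, -3.6, 0]},
    {"slide": [4.24, -3.6, 0]},
    {"slide": [4.24, -3.6, 0]},
    {"slide": [4.24, -3.6, 0]},
    {"slide": [4.24, -3.6, 0]},
    {"slide": [4.24, -3.6, 0]},
    {"slide": [4.24, -3.6, 0]}
  ]
}}

```text
invalid input
```

>>> {"fn": "carry_out", "kwargs": {
  "motion": [
    {"delta_rot": [0, 0, 0.18], "jaw": 3.5},
    {"delta_rot": [0, 0, 0.18], "jaw": 3.5},
    {"delta_rot": [0, 0, 0.18], "jaw": 3.5},
    {"delta_rot": [0, 0, 0.18], "jaw": 3.5},
    {"delta_rot": [0, 0, 0.18], "jaw": 3.5},
    {"delta_rot": [0, 0, 0.18], "jaw": 3.5},
    {"jaw": 3.5},
    {"jaw": 3.5}
  ]
}}

```text
invalid input
```

>>> {"fn": "carry_out", "kwargs": {
  "motion": [
    {"slide": [4.24, -3.6, 0], "delta_rot": [0, 0, 0], "jaw": 3.5},
    {"slide": [4.24, -3.6, 0], "delta_rot": [0, 0, 0], "jaw": 3.5},
    {"slide": [4.24, -3.6, 0], "delta_rot": [0, 0, 0], "jaw": 3.5},
    {"slide": [4.24, -3.6, 0], "delta_rot": [0, 0, 0], "jaw": 3.5},
    {"slide": [4.24, -3.6, 0], "delta_rot": [0, 0, 0], "jaw": 3.5},
    {"slide": [4.24, -3.6, 0], "delta_rot": [0, 0, 0], "jaw": 3.5},
    {"slide": [4.24, -3.6, 0], "delta_rot": [0, 0, 0], "jaw": 3.5},
    {"slide": [4.24, -3.6, 0], "delta_rot": [0, 0, 0], "jaw": 3.5},
    {"slide": [4.24, -3.6, 0], "delta_rot": [0, 0, 0], "jaw": 3.5},
    {"slide": [4.24, -3.6, 0], "delta_rot": [0, 0, 0], "jaw": 3.5},
    {"slide": [4.24, -3.6, 0], "delta_rot": [0, 0, 0], "jaw": 3.5},
    {"slide": [4.24, -3.6, 0], "delta_rot": [0, 0, 0], "jaw": 3.5}
  ]
}}

```text
clock: 1.6
ee_pos: [0.5159, 0.0472, 0.231]
eef_rot: [180.0, 0.0, 15.4]
ft_force: [1.6, -1.3, -0.4]
gripper_width: 0.0349
gripper_force: 0.0
```

>>> {"fn": "carry_out", "kwargs": {
  "motion": [
    {"slide": [0, 0, 0], "delta_rot": [0, 0, 0.18], "jaw": 3.5},
    {"slide": [0, 0, 0], "delta_rot": [0, 0, 0.18], "jaw": 3.5},
    {"slide": [0, 0, 0], "delta_rot": [0, 0, 0.18], "jaw": 3.5},
    {"slide": [0, 0, 0], "delta_rot": [0, 0, 0.18], "jaw": 3.5},
    {"slide": [0, 0, 0], "delta_rot": [0, 0, 0.18], "jaw": 3.5},
    {"slide": [0, 0, 0], "delta_rot": [0, 0, 0.18], "jaw": 3.5},
    {"slide": [0, 0, 0], "delta_rot": [0, 0, 0], "jaw": 3.5},
    {"slide": [0, 0, 0], "delta_rot": [0, 0, 0], "jaw": 3.5}
  ]
}}

```text
clock: 2.6
ee_pos: [0.5151, 0.0454, 0.2311]
eef_rot: [180.0, 0.0, -46.3]
ft_force: [0.3, 0.1, 0.1]
gripper_width: 0.0351
gripper_force: 0.0
```

>>> {"fn": "carry_out", "kwargs": {
  "motion": [
    {"slide": [0, 0, 4], "delta_rot": [0, 0, 0], "jaw": 3.5},
    {"slide": [0, 0, 4], "delta_rot": [0, 0, 0], "jaw": 3.5},
    {"slide": [0, 0, 3], "delta_rot": [0, 0, 0], "jaw": 3.5},
    {"slide": [0, 0, 0], "delta_rot": [0, 0, 0], "jaw": 3.5}
  ]
}}

```text
clock: 3.1
ee_pos: [0.5138, 0.0455, 0.1194]
eef_rot: [179.8, 0.2, -46.4]
ft_force: [-0.2, 0.4, 0.3]
gripper_width: 0.0356
gripper_force: 0.0
```

Run:
```python
from station import optics
import cv2,numpy as np
d=optics.get_image("scene");s=d["frame"][...,::-1]
cv2.imwrite("pics/s2.png",cv2.resize(s[145:225,280:380],None,fx=7,fy=7,interpolation=cv2.INTER_CUBIC))
```

```text
(no output)
```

View pics/s2.png

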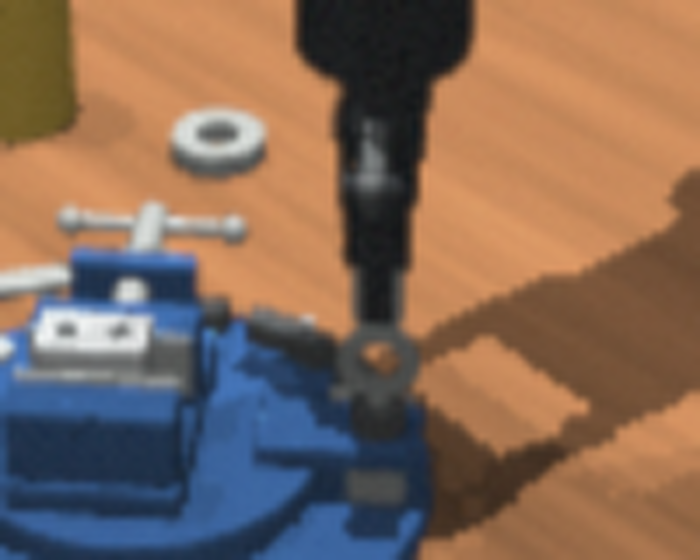

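The fingers, at (378,300), are centred over the ring at (378,365), so the radial alignment is good. I'll descend and close gently.

>>> {"fn": "carry_out", "kwargs": {
  "motion": [
    {"slide": [0, 0, 2], "delta_rot": [0, 0, 0], "jaw": 3.5},
    {"slide": [0, 0, 2], "delta_rot": [0, 0, 0], "jaw": 3.5},
    {"slide": [0, 0, 0.6], "delta_rot": [0, 0, 0], "jaw": 3.5},
    {"slide": [0, 0, 0], "delta_rot": [0, 0, 0], "jaw": 2.5},
    {"slide": [0, 0, 0], "delta_rot": [0, 0, 0], "jaw": 1.6},
    {"slide": [0, 0, 0], "delta_rot": [0, 0, 0], "jaw": 1.4},
    {"slide": [0, 0, 0], "delta_rot": [0, 0, 0], "jaw": 1.2},
    {"slide": [0, 0, 0], "delta_rot": [0, 0, 0], "jaw": 1.1}
  ],
  "squeeze": 20
}}

```text
clock: 4.15
ee_pos: [0.5153, 0.0454, 0.0754]
eef_rot: [-180.0, -0.0, -46.5]
ft_force: [-0.1, 0.3, -1.1]
gripper_width: 0.0109
gripper_force: 0.0
```

>>> {"fn": "carry_out", "kwargs": {
  "motion": [
    {"slide": [0, 0, 0], "delta_rot": [0, 0, 0], "jaw": 0.9},
    {"slide": [0, 0, 0], "delta_rot": [0, 0, 0], "jaw": 0.7},
    {"slide": [0, 0, 0], "delta_rot": [0, 0, 0], "jaw": 0.4},
    {"slide": [0, 0, 0], "delta_rot": [0, 0, 0], "jaw": 0.4}
  ],
  "squeeze": 20
}}

```text
clock: 4.65
ee_pos: [0.5155, 0.0456, 0.0754]
eef_rot: [-180.0, -0.0, -46.5]
ft_force: [0.3, 1.9, 1.6]
gripper_width: 0.0074
gripper_force: 19.9
```

>>> {"fn": "carry_out", "kwargs": {
  "motion": [
    {"slide": [0, 0, 0], "delta_rot": [0, 0, 0], "jaw": 0.2},
    {"slide": [0, 0, 0], "delta_rot": [0, 0, 0], "jaw": 0.2},
    {"slide": [0, 0, -0.3], "delta_rot": [0, 0, 0], "jaw": 0.2},
    {"slide": [0, 0, -0.3], "delta_rot": [0, 0, 0], "jaw": 0.2},
    {"slide": [0, 0, -0.3], "delta_rot": [0, 0, 0], "jaw": 0.2},
    {"slide": [0, 0, -0.3], "delta_rot": [0, 0, 0], "jaw": 0.2},
    {"slide": [0, 0, 0], "delta_rot": [0, 0, 0], "jaw": 0.2},
    {"slide": [0, 0, 0], "delta_rot": [0, 0, 0], "jaw": 0.2}
  ],
  "squeeze": 60
}}

```text
clock: 5.65
ee_pos: [0.5152, 0.0454, 0.0871]
eef_rot: [180.0, -0.0, -46.5]
ft_force: [4.4, 2.5, -9.4]
gripper_width: 0.0072
gripper_force: 58.3
```

>>> {"fn": "carry_out", "kwargs": {
  "motion": [
    {"slide": [0.009, 0.44, 0], "delta_rot": [0, 0, -0.04], "jaw": 0.2},
    {"slide": [0.009, 0.44, 0], "delta_rot": [0, 0, -0.04], "jaw": 0.2},
    {"slide": [0.009, 0.44, 0], "delta_rot": [0, 0, -0.04], "jaw": 0.2},
    {"slide": [0.009, 0.44, 0], "delta_rot": [0, 0, -0.04], "jaw": 0.2},
    {"slide": [0.009, 0.44, 0], "delta_rot": [0, 0, -0.04], "jaw": 0.2},
    {"slide": [0.009, 0.44, 0], "delta_rot": [0, 0, -0.04], "jaw": 0.2}
  ]
}}

```text
clock: 6.4
ee_pos: [0.4986, 0.025, 0.0872]
eef_rot: [-180.0, -0.0, -32.7]
ft_force: [6.1, 1.9, -10.2]
gripper_width: 0.0069
gripper_force: 58.3
```

>>> {"fn": "carry_out", "kwargs": {
  "motion": [
    {"slide": [0.009, 0.44, 0], "delta_rot": [0, 0, -0.04], "jaw": 0.2},
    {"slide": [0.009, 0.44, 0], "delta_rot": [0, 0, -0.04], "jaw": 0.2},
    {"slide": [0.009, 0.44, 0], "delta_rot": [0, 0, -0.04], "jaw": 0.2},
    {"slide": [0.009, 0.44, 0], "delta_rot": [0, 0, -0.04], "jaw": 0.2},
    {"slide": [0.009, 0.44, 0], "delta_rot": [0, 0, -0.04], "jaw": 0.2},
    {"slide": [0.009, 0.44, 0], "delta_rot": [0, 0, -0.04], "jaw": 0.2},
    {"slide": [0.009, 0.44, 0], "delta_rot": [0, 0, -0.04], "jaw": 0.2},
    {"slide": [0.009, 0.44, 0], "delta_rot": [0, 0, -0.04], "jaw": 0.2},
    {"slide": [0.009, 0.44, 0], "delta_rot": [0, 0, -0.04], "jaw": 0.2},
    {"slide": [0.009, 0.44, 0], "delta_rot": [0, 0, -0.04], "jaw": 0.2},
    {"slide": [0, 0, 0], "delta_rot": [0, 0, 0], "jaw": 0.2}
  ]
}}

```text
clock: 7.78
ee_pos: [0.483, -0.016, 0.0873]
eef_rot: [180.0, -0.1, -9.8]
ft_force: [5.1, -0.0, -9.9]
gripper_width: 0.0067
gripper_force: 58.5
```

Run:
```python
from station import monitor,optics
import numpy as np,cv2
p=monitor.observe()["ee_pos"];d=p[:2]-[.5905,-.033];print(np.hypot(*d),(np.arctan2(d[1],d[0])-2.333)%6.283)
s=optics.get_image("top")["frame"][...,::-1]
cv2.imwrite("pics/t3.png",cv2.resize(s[165:230,270:390],None,fx=6,fy=6,interpolation=cv2.INTER_CUBIC))
```

```text
0.10879096538264492 0.6514496413821447
```

View pics/t3.png

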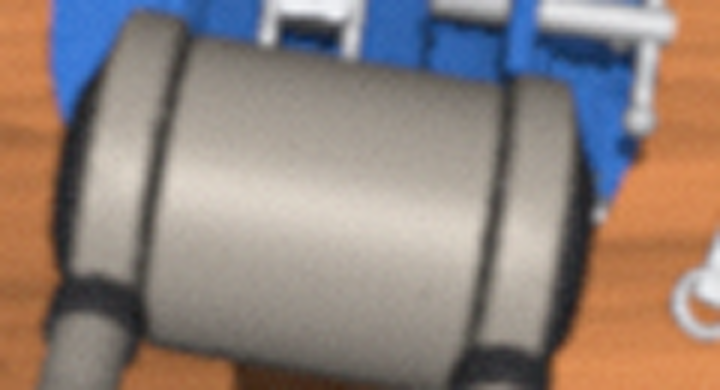

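The arm hides the ring from the top camera, so I'll go by feel: a little further, then lower the pin onto the rail and loosen the grip.

>>> {"fn": "carry_out", "kwargs": {
  "motion": [
    {"slide": [0.004, 0.33, 0], "delta_rot": [0, 0, -0.03], "jaw": 0.2},
    {"slide": [0.004, 0.33, 0], "delta_rot": [0, 0, -0.03], "jaw": 0.2},
    {"slide": [0, 0, 0.1], "delta_rot": [0, 0, 0], "jaw": 0.2},
    {"slide": [0, 0, 0.1], "delta_rot": [0, 0, 0], "jaw": 0.2},
    {"slide": [0, 0, 0.12], "delta_rot": [0, 0, 0], "jaw": 0.2},
    {"slide": [0, 0, 0], "delta_rot": [0, 0, 0], "jaw": 0.2},
    {"slide": [0, 0, 0], "delta_rot": [0, 0, 0], "jaw": 0.2}
  ]
}}

```text
clock: 8.7
ee_pos: [0.4822, -0.0223, 0.0842]
eef_rot: [180.0, -0.1, -6.4]
ft_force: [5.4, -0.2, -9.0]
gripper_width: 0.0071
gripper_force: 58.7
```

>>> {"fn": "carry_out", "kwargs": {
  "motion": [
    {"slide": [0, 0, 0], "delta_rot": [0, 0, 0], "jaw": 0.9},
    {"slide": [0, 0, 0], "delta_rot": [0, 0, 0], "jaw": 1.0},
    {"slide": [0, 0, 0], "delta_rot": [0, 0, 0], "jaw": 1.0},
    {"slide": [0, 0, 0], "delta_rot": [0, 0, 0], "jaw": 1.0}
  ]
}}

```text
clock: 9.2
ee_pos: [0.4816, -0.0222, 0.0842]
eef_rot: [180.0, 0.0, -6.4]
ft_force: [0.0, 0.7, -0.8]
gripper_width: 0.0098
gripper_force: 0.0
```

>>> {"fn": "carry_out", "kwargs": {
  "motion": [
    {"slide": [0, 0, 0.4], "delta_rot": [0, 0, 0], "jaw": 1.0},
    {"slide": [0, 0.11, 0], "delta_rot": [0, 0, -0.01], "jaw": 1.0},
    {"slide": [0, 0.11, 0], "delta_rot": [0, 0, -0.01], "jaw": 1.0},
    {"slide": [0, 0.11, 0], "delta_rot": [0, 0, -0.01], "jaw": 1.0},
    {"slide": [0, 0, 0], "delta_rot": [0, 0, 0], "jaw": 1.0}
  ]
}}

```text
clock: 9.82
ee_pos: [0.4811, -0.0249, 0.0798]
eef_rot: [-180.0, 0.0, -4.6]
ft_force: [0.4, 5.2, -1.5]
gripper_width: 0.0099
gripper_force: 2.2
```

>>> {"fn": "carry_out", "kwargs": {
  "motion": [
    {"slide": [0, 0.11, 0], "delta_rot": [0, 0, -0.01], "jaw": 1.0},
    {"slide": [0, 0, 0], "delta_rot": [0, 0, 0], "jaw": 1.0}
  ]
}}

```text
clock: 10.07
ee_pos: [0.481, -0.0262, 0.0798]
eef_rot: [-180.0, 0.0, -4.1]
ft_force: [0.2, 5.4, -3.5]
gripper_width: 0.0104
gripper_force: 2.1
```

>>> {"fn": "carry_out", "kwargs": {
  "motion": [
    {"slide": [0, 0.11, 0], "delta_rot": [0, 0, -0.01], "jaw": 1.0},
    {"slide": [0, 0.11, 0], "delta_rot": [0, 0, -0.01], "jaw": 1.0},
    {"slide": [0, 0, 0], "delta_rot": [0, 0, 0], "jaw": 1.0}
  ]
}}

```text
clock: 10.45
ee_pos: [0.4813, -0.0293, 0.0803]
eef_rot: [180.0, -0.0, -2.9]
ft_force: [0.5, 0.2, 0.4]
gripper_width: 0.01
gripper_force: 0.4
```

>>> {"fn": "carry_out", "kwargs": {
  "motion": [
    {"slide": [0, 0.11, 0], "delta_rot": [0, 0, -0.01], "jaw": 1.0},
    {"slide": [0, 0, 0], "delta_rot": [0, 0, 0], "jaw": 1.0}
  ]
}}

```text
clock: 10.7
ee_pos: [0.4814, -0.0303, 0.0803]
eef_rot: [180.0, -0.1, -2.4]
ft_force: [0.2, 0.8, -0.3]
gripper_width: 0.01
gripper_force: 0.0
```

>>> {"fn": "carry_out", "kwargs": {
  "motion": [
    {"slide": [0, 0.11, 0], "delta_rot": [0, 0, -0.01], "jaw": 1.0},
    {"slide": [0, 0, 0], "delta_rot": [0, 0, 0], "jaw": 1.0}
  ]
}}

```text
clock: 10.95
ee_pos: [0.4811, -0.0311, 0.0802]
eef_rot: [180.0, -0.0, -1.8]
ft_force: [-0.2, -0.0, 0.6]
gripper_width: 0.0095
gripper_force: 0.0
```

>>> {"fn": "carry_out", "kwargs": {
  "motion": [
    {"slide": [0, 0.08, 0], "delta_rot": [0, 0, -0.007], "jaw": 1.0},
    {"slide": [0, 0, 0], "delta_rot": [0, 0, 0], "jaw": 1.0}
  ]
}}

```text
clock: 11.2
ee_pos: [0.481, -0.0318, 0.0801]
eef_rot: [180.0, -0.0, -1.4]
ft_force: [0.4, 0.4, 0.3]
gripper_width: 0.0095
gripper_force: 0.0
```

>>> {"fn": "carry_out", "kwargs": {
  "motion": [
    {"slide": [0, 0.06, 0], "delta_rot": [0, 0, -0.005], "jaw": 1.0},
    {"slide": [0, 0, 0], "delta_rot": [0, 0, 0], "jaw": 1.0}
  ]
}}

```text
clock: 11.45
ee_pos: [0.481, -0.0323, 0.0801]
eef_rot: [180.0, 0.0, -1.1]
ft_force: [0.4, -0.0, 0.4]
gripper_width: 0.01
gripper_force: 0.2
```

>>> {"fn": "carry_out", "kwargs": {
  "motion": [
    {"slide": [0, 0.06, 0], "delta_rot": [0, 0, -0.005], "jaw": 1.0},
    {"slide": [0, 0, 0], "delta_rot": [0, 0, 0], "jaw": 1.0}
  ]
}}

```text
clock: 11.7
ee_pos: [0.481, -0.0328, 0.0801]
eef_rot: [-180.0, -0.0, -0.8]
ft_force: [-0.4, 2.1, 0.6]
gripper_width: 0.01
gripper_force: 0.9
```

>>> {"fn": "carry_out", "kwargs": {
  "motion": [
    {"slide": [0, 0.06, 0], "delta_rot": [0, 0, -0.005], "jaw": 1.0},
    {"slide": [0, 0, 0], "delta_rot": [0, 0, 0], "jaw": 1.0}
  ]
}}

```text
clock: 11.95
ee_pos: [0.4809, -0.0335, 0.0801]
eef_rot: [180.0, 0.0, -0.5]
ft_force: [0.2, 1.9, 0.2]
gripper_width: 0.0098
gripper_force: 0.9
```

About 2 N is bare head friction, down from 5 N while riding, so the pin seems to be in the notch. I'll confirm by feeling gently for the wall.

>>> {"fn": "carry_out", "kwargs": {
  "motion": [
    {"slide": [0, 0.06, 0], "delta_rot": [0, 0, -0.005], "jaw": 1.0},
    {"slide": [0, 0, 0], "delta_rot": [0, 0, 0], "jaw": 1.0}
  ]
}}

```text
clock: 12.2
ee_pos: [0.4809, -0.0342, 0.0801]
eef_rot: [180.0, 0.0, -0.2]
ft_force: [0.2, 1.9, -0.7]
gripper_width: 0.0098
gripper_force: 0.8
```

>>> {"fn": "carry_out", "kwargs": {
  "motion": [
    {"slide": [0, 0.05, 0], "delta_rot": [0, 0, -0.004], "jaw": 1.0},
    {"slide": [0, 0, 0], "delta_rot": [0, 0, 0], "jaw": 1.0}
  ]
}}

```text
clock: 12.45
ee_pos: [0.4809, -0.0347, 0.0801]
eef_rot: [180.0, -0.0, -0.0]
ft_force: [0.8, 1.5, -0.6]
gripper_width: 0.0099
gripper_force: 0.9
```

>>> {"fn": "carry_out", "kwargs": {
  "motion": [
    {"slide": [0, 0.05, 0], "delta_rot": [0, 0, -0.004], "jaw": 1.0},
    {"slide": [0, 0, 0], "delta_rot": [0, 0, 0], "jaw": 1.0}
  ]
}}

```text
clock: 12.7
ee_pos: [0.4809, -0.0352, 0.0801]
eef_rot: [180.0, 0.0, 0.2]
ft_force: [0.2, 1.7, -1.0]
gripper_width: 0.01
gripper_force: 0.9
```

Run:
```python
from station import monitor,optics
import numpy as np,cv2
s=optics.get_image("scene")["frame"][...,::-1]
cv2.imwrite("pics/s4.png",cv2.resize(s[155:225,280:370],None,fx=8,fy=8,interpolation=cv2.INTER_CUBIC))
```

```text
(no output)
```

View pics/s4.png

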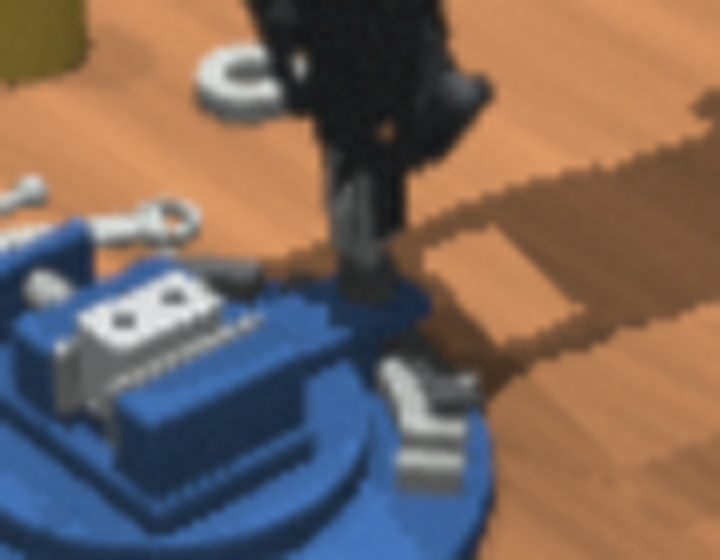

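The ring is hidden behind the finger at (370,220), so I'll keep feeling for it.

>>> {"fn": "carry_out", "kwargs": {
  "motion": [
    {"slide": [0, 0.05, 0], "delta_rot": [0, 0, -0.004], "jaw": 1.0},
    {"slide": [0, 0, 0], "delta_rot": [0, 0, 0], "jaw": 1.0}
  ]
}}

```text
clock: 13.0
ee_pos: [0.4809, -0.0353, 0.0801]
eef_rot: [-180.0, -0.0, 0.4]
ft_force: [0.5, 5.4, 0.6]
gripper_width: 0.0101
gripper_force: 2.3
```

The tool has stopped against a wall: force up to 5.4 N with only 0.1 mm of travel. The pin is in the notch, so I'll back off, open and rise.

>>> {"fn": "carry_out", "kwargs": {
  "motion": [
    {"slide": [0, -0.1, 0], "delta_rot": [0, 0, 0], "jaw": 1.0},
    {"slide": [0, 0, 0], "delta_rot": [0, 0, 0], "jaw": 2.0},
    {"slide": [0, 0, 0], "delta_rot": [0, 0, 0], "jaw": 3.0},
    {"slide": [0, 0, 0], "delta_rot": [0, 0, 0], "jaw": 3.5},
    {"slide": [0, 0, -2], "delta_rot": [0, 0, 0], "jaw": 3.5},
    {"slide": [0, 0, -4], "delta_rot": [0, 0, 0], "jaw": 3.5},
    {"slide": [0, 0, -5], "delta_rot": [0, 0, 0], "jaw": 3.5},
    {"slide": [-4, 0, -4], "delta_rot": [0, 0, 0], "jaw": 3.5},
    {"slide": [-5, 0, 0], "delta_rot": [0, 0, 0], "jaw": 3.5},
    {"slide": [0, 5, 0], "delta_rot": [0, 0, 0], "jaw": 3.5},
    {"slide": [0, 5, 0], "delta_rot": [0, 0, 0], "jaw": 3.5},
    {"slide": [0, 5, 0], "delta_rot": [0, 0, 0], "jaw": 3.5}
  ]
}}

```text
clock: 14.5
ee_pos: [0.3919, -0.1868, 0.2304]
eef_rot: [180.0, -0.0, 0.5]
ft_force: [-0.2, 0.1, 0.1]
gripper_width: 0.0349
gripper_force: 0.0
```

>>> {"fn": "carry_out", "kwargs": {
  "motion": [
    {"slide": [0, 5, 0], "delta_rot": [0, 0, 0], "jaw": 3.5},
    {"slide": [0, 5, 0], "delta_rot": [0, 0, 0], "jaw": 3.5},
    {"slide": [0, 5, 0], "delta_rot": [0, 0, 0], "jaw": 3.5},
    {"slide": [0, 0, 0], "delta_rot": [0, 0, 0], "jaw": 3.5}
  ]
}}

```text
clock: 15.0
ee_pos: [0.3927, -0.3383, 0.2295]
eef_rot: [180.0, 0.0, 0.2]
ft_force: [0.2, 0.6, -0.2]
gripper_width: 0.0349
gripper_force: 0.0
```

Run:
```python
from station import optics
import numpy as np,cv2
from h import *
s=optics.get_image("scene")["frame"][...,::-1];t=optics.get_image("top")["frame"][...,::-1]
x0,y0=300,155
a=cv2.resize(s[y0:y0+60,x0:x0+70],None,fx=8,fy=8,interpolation=cv2.INTER_CUBIC)
b=cv2.resize(t[150:226,290:360],None,fx=6.3158,fy=6.3158,interpolation=cv2.INTER_CUBIC)
cv2.imwrite("pics/f.png",cv2.hconcat([cv2.resize(a,(440,480)) if 0 else a[:480,:440],b[:480,:350]]))
for z in(.070,.088,.106,.114):
    u,v=proj("scene",(.4805,-.034,z));print(z,(u-x0)*8,(v-y0)*8)
```

```text
0.07 203.60305773361506 246.8325933597862
0.088 203.46259650027196 210.4459619281938
0.106 203.3200942336316 173.53059865665318
0.114 203.25609307329387 156.95103020944543
```

View pics/f.png

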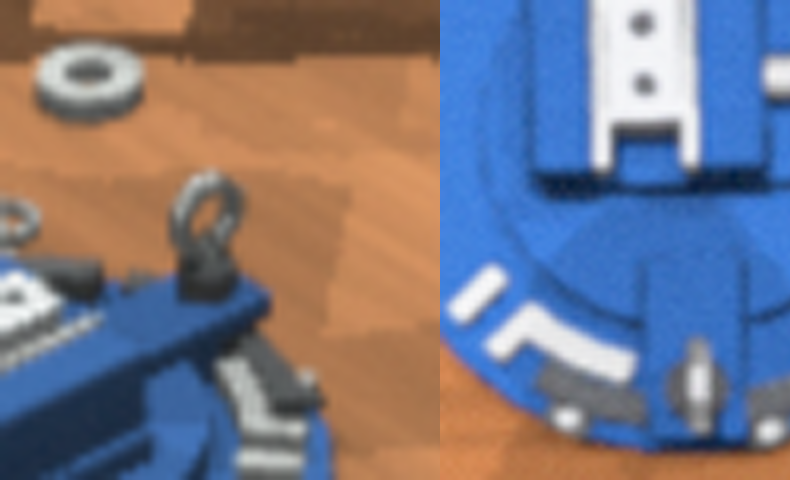

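The ring's top edge is at row 172 and its hole at about (207,213). That matches the home height (predicted 173.5 and 210) and not the raised one (157). The notch angle is about 0.82 rad, and the gripper is clear.

```bash
python3 -c "
from station import job
print(job.sign_off())"
```

```text
the job is handed in; nothing more can be done
None
```

The vice is on the first notch of the dark segment, about 0.82 rad counter-clockwise, with the pin at home height and the gripper clear; I handed the job in at about 15 s, and sign-off gave no verdict.

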